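# Make up two metalsmithing class kits

### The arm

A 6-joint arm with a two-finger parallel gripper is mounted at the origin on the work surface. World frame = base frame: x ahead of the robot, y to its left, z up, the work surface at z = 0. Lengths are in m, angles in rad, forces in N, time in s.
With the tool pointing down it reaches from about 0.35 to 0.775 m from the base axis. Payload 7.3 kg.
Tool frame: the origin (TCP) lies at the very end of the fingers, on their centre line; the grasp point (between the pads) lies 19 mm behind it (robot.tcp_to_grasp is the z of the grasp point in the tool frame, in m); z points along the fingers, y is the line along which they close (so a half turn about z gives the same grasp; the last joint's range is limited). The gripper opens to 92 mm and grips with 3 to 60 N. Pads are 19 mm wide; open, the fingers measure 130 mm over their backs; the gripper's body (75 mm by 190 mm) begins 47 mm behind the grasp point.
Start: joints at [-1.489, 0.342, 1.524, -0, 1.275, -0.146], TCP at [0.119, -0.511, 0.227] pointing down, gripper open.
Joint ranges: [-2.53, 2.53], [-0.77, 2.02], [0.04, 2.7], [-1, 4.14], [0.28, 2.66], [-3.11, 3.11]. Speed limits (rad/s): [2.57, 2.57, 3.14, 3.14, 3.14, 3.14].

### API

Orientations are given as [roll, pitch, yaw] about the fixed x, y, z axes, in that order (R = Rz(yaw) Ry(pitch) Rx(roll)).
In Python, from cell import monitor, read_camera, get_calibration, job, robot gives the robot as it stands. The module is installed in compiled form; this text tells all that it offers.
- The arm moves only by the tool send_rows, never from a script. Its argument "targets" is a list of rows, each an object with "translation": the shift along the tool's x, y, z in cm, a list of three; "spin": the turn about the tool's z in degrees; "jaw": the opening, from 0 (shut) to 1 (fully open). A call has exactly 5 rows; each row is the pose to reach, as a shift and turn from the pose commanded when the call began, along the tool's axes at that moment; what a row does not reach only later rows make up. A row lasts 1/10 s, in which the tool goes at most 50 mm and 8.59 degrees, less where a joint would pass 70% of its speed; a pose out of reach is approached as far as the arm can. A call with a gripper value outside its range is refused whole. The fingers move at their own pace and stop on an object; "force" is the grip in N (left out, the last holds). Time passes only in rows, so rows that repeat a pose let the fingers close, or fill a call up. It gives the time, the measured TCP pose, the force, the opening and the grip force at its end, in the units of the state.
- monitor.observe(): the state, without advancing time (a new reading comes with each control period).
- read_camera(name): name is "scene" or "top"; returns (picture, depth): 480x640x3 uint8, red, green, blue; 480x640 float32, m along the optical axis (not along the pixel's ray), 0 where there is no reading.
- get_calibration(name): a dict with "intrinsics" (3x3 intrinsics, pixels), "D" ([k1, k2, p1, p2, k3] as OpenCV has them; the pictures are not rectified), "origin" and "orientation" of the camera in the world. Camera axes: x right, y up, looking along -z (the intrinsics and any distortion apply to the point x, -y, -z); pixel columns grow to the right and rows downward; lengths in m; the calibration is good to about 2 mm. A picture is of the moment at which its call begins. get_calibration takes no time and is no camera call.
- job.hand_in(): hands the job in; it is judged then, once.
The state is a dict: "time": time; "qpos": joint angles; "qvel": joint speeds; "joint_efforts": joint torques, N m; "tool_pos": TCP position; "tool_rot": TCP orientation; "contact_force": force on the tool from outside, world axes, zero at the start; "torque": the same for the moment, N m; "opening": finger opening in m; "grip_force": force on a finger pad.
Only numpy, scipy, OpenCV 4.12 (cv2) and the standard library are available. Lean on these libraries where they do the work, as an engineer would, in place of code of your own. Each camera call takes 0.05 s, during which the arm holds its last target. There are 200 camera calls.

### The job

Make up the two class kits from the stock on the jeweller's bench: in the long tray, starting from the tab end, the bottle, the large doming block and the cone mandrel; in the short tray, the jar at the tab end and the groove block in the other cell. Stand each thing upright, flat on the floor of its own cell, setting it down rather than dropping it. Leave the small doming block and the white cup where they are.

Things in the scene. Friction and masses are not known exactly. Their poses are not given: they have to be found in the camera images.
- long_tray: Long pale wooden kit tray with three cells in a row, 82 mm (x) by 236 mm (y, without tab), fixed. Cells 72 x 72 mm inside; walls 5 mm thick, tops 14 mm and cell floors 4 mm above the bench. A flat tab with a dark dot, 46 mm wide, juts 24 mm from the +y end (tab end). Origin: centre of the underside (tab ignored), z up; cell centres at y = +77 (tab end), 0 (middle) and -77 mm (far end), x = 0.
- short_tray: Short pale wooden kit tray with two cells, 82 mm (x) by 159 mm (y, without tab), fixed. Cells 72 x 72 mm inside; walls 5 mm thick, tops 14 mm and cell floors 4 mm above the bench. A flat tab with a dark dot, 46 mm wide, juts 24 mm from the +y end (tab end). Origin: centre of the underside (tab ignored), z up; cell centres at y = +38.5 (tab end) and -38.5 mm (other end), x = 0.
- doming_block: Large doming block: steel cube of 42 mm, round dark hollows of four sizes on its top face; about 0.5 kg. Origin at the centre of its underside, z up. x and y along its sides.
- groove_block: Groove block: steel block 34 mm (x) by 54 mm (y), 36 mm high, three dark grooves running along x across its top; about 0.45 kg. Origin at the centre of its underside, z up. 
- cone: Cone mandrel: round steel base 42 mm across with upright sides to 34 mm height, and on it a cone that tapers to a 12 mm tip at 74 mm; about 0.4 kg. Origin at the centre of its underside, z up. 
- bottle: White plastic bottle, the taller of the two white containers: round body 42 mm across with upright sides to 50 mm height, then a narrow neck and a 27 mm screw cap, 76 mm high in all; about 0.12 kg. Origin at the centre of its underside, z up. 
- jar: Low white plastic jar: round, 40 mm across below, with a broad 44 mm screw cap from 26 mm up to its flat closed top at 42 mm; about 0.12 kg. Origin at the centre of its underside, z up. 
- small_block: Small doming block: steel cube of 28 mm with dark hollows on top. Not part of any kit, stays where it is, loose. Origin at the centre of its underside, z up. 
- cup: Small open white ceramic cup, 48 mm across the rim, 32 mm high, empty. Not part of any kit, stays where it is, loose. Origin at the centre of its underside, z up. 
Things that resemble listed ones, but are neither listed nor needed, are in the scene too. Leave any brown or pink look-alike of the cone alone.

How it is judged:
By the outcome, as a careful person would: the job done as asked, in the order asked, and still so for the second after the job is handed in, with the robot touching nothing.
It also fails if it takes over 128 s, if anything falls off the work surface, if the arm or the gripper's body presses on something with over 40 N, if the wrist force passes 120 N, or if a joint passes its speed limit or range.

## Working session

There is one attempt and no reset: what is moved stays moved. The work goes in short steps, Python scripts to look and compute and a tool call to move; the robot and the scene stay as the last step left them, time stands still between calls to the robot, and variables do not carry over. Pictures are saved under pics/ and viewed, at most 14 in all, crops included, and the job is handed in when it is done.

Besides the shell and the picture viewer there is one more tool, called as name([rows], argument=value, ...), one row to a line, values as JSON. send_rows: Moves the arm, as the interface text tells. Its arguments: {"type":"object","properties":{"targets":{"type":"array"},"force":{"type":"number"}},"required":["targets"]}

```bash
mkdir -p pics; python3 - <<'E'
from cell import monitor, read_camera, get_calibration, robot
import cv2,numpy as np
for n in ("scene","top"):
    p,d=read_camera(n); cv2.imwrite(f"pics/{n}0.png",p[...,::-1]); np.savez(f"{n}0.npz",p=p,d=d)
    print(n,get_calibration(n),d.min(),d.max())
print(monitor.observe(), robot.tcp_to_grasp)
E
```

```text
scene {'intrinsics': array([[537.29841648,   0.        , 315.09042173],
       [  0.        , 537.29841648, 242.52678147],
       [  0.        ,   0.        ,   1.        ]]), 'D': array([-0.07813968,  0.        ,  0.        ,  0.        ,  0.        ]), 'origin': array([ 1.33825652, -0.29556726,  0.78944024]), 'orientation': array([ 0.88774816, -0.01393102,  1.25252458])} 0.0 3.9757009
top {'intrinsics': array([[433.1976069 ,   0.        , 313.60599193],
       [  0.        , 433.1976069 , 242.80160317],
       [  0.        ,   0.        ,   1.        ]]), 'D': array([-0.01721006,  0.        ,  0.        ,  0.        ,  0.        ]), 'origin': array([0.35125421, 0.00817334, 0.88109832]), 'orientation': array([ 0.15433365, -0.03406481, -1.56014474])} 0.0 1.8557096
{'time': 0.1, 'qpos': array([-1.48898749e+00,  3.42643019e-01,  1.52492776e+00,  1.97230322e-05,
        1.27539261e+00, -1.45990766e-01]), 'qvel': array([-0.00070734, -0.00039839, -0.00376301, -0.00062734, -0.00087799,
       -0.00147201]), 'joint_efforts': array([ 2.19699243e-03, -4.32005024e+01, -2.44693816e+01,  7.21305376e-02,
        5.25851024e-02, -3.74887202e-05]), 'tool_pos': array([ 0.11856544, -0.51106359,  0.22611748]), 'tool_rot': array([-3.14023925e+00, -2.18063763e-04,  2.27793705e-01]), 'contact_force': array([ 0.25860866,  0.16504614, -0.39064618]), 'torque': array([-0.02569284,  0.01743564,  0.01788153]), 'grip_force': 0.0, 'opening': 0.0915630783444452} -0.0188
```

View pics/scene0.png

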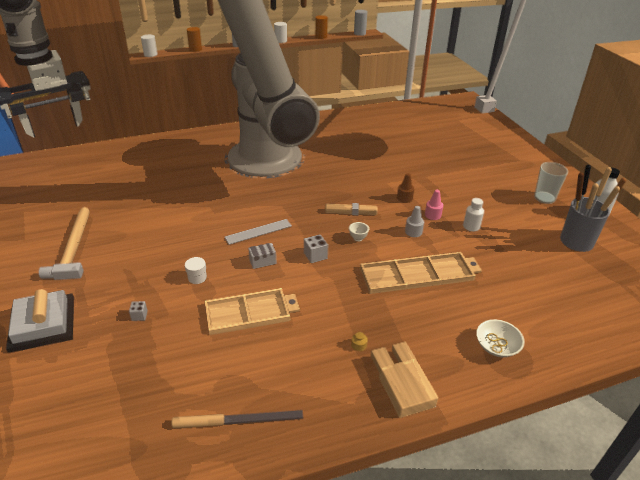

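View pics/top0.png

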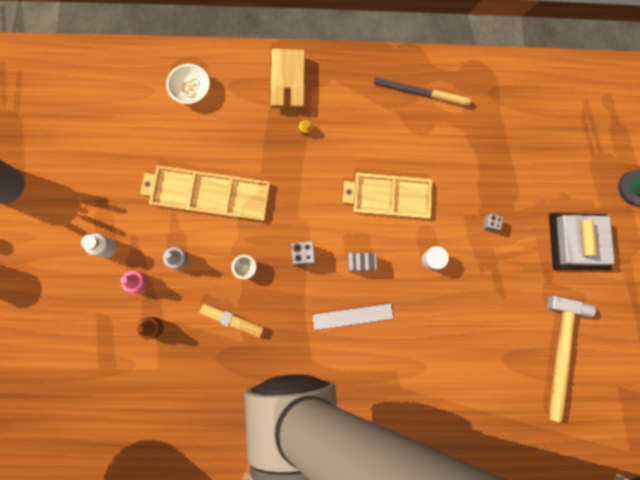

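The scene view shows the bottle at (474,214), steel cone (415,221), with pink (434,205) and brown (405,188) look-alikes. It also shows the large doming block (316,248), groove block (262,255), jar (196,270), small block (138,310), cup (359,232), long tray (420,272) and short tray (250,311). In the top view these are: bottle (97,244), cone (175,258), doming block (302,253), groove block (362,262), jar (435,258), long tray (210,193) and short tray (395,196). Both tabs are on the left.

```bash
cat > h.py <<'E'
import numpy as np,cv2
from scipy.spatial.transform import Rotation as R
from cell import get_calibration
def cam(n):
    c=get_calibration(n); return c["intrinsics"],c["D"],np.array(c["origin"]),R.from_euler("xyz",c["orientation"]).as_matrix()
def dirs(n,uv):
    K,D,o,M=cam(n); q=cv2.undistortPoints(np.asarray(uv,np.float64).reshape(-1,1,2),K,D).reshape(-1,2)
    return o,np.c_[q[:,0],-q[:,1],-np.ones(len(q))]@M.T
def plane(n,uv,z):
    o,d=dirs(n,uv); return o+d*((z-o[2])/d[:,2])[:,None]
def cloud(n,dep):
    v,u=np.mgrid[:480,:640]; o,d=dirs(n,np.c_[u.ravel(),v.ravel()])
    P=o+d*dep.reshape(-1,1); P[dep.ravel()==0]=np.nan; return P.reshape(480,640,3)
def proj(n,P):
    K,D,o,M=cam(n); c=(np.atleast_2d(P)-o)@M*[1,-1,-1]
    return cv2.projectPoints(c,np.zeros(3),np.zeros(3),K,D)[0].reshape(-1,2)
def tri(uv1,uv2,a="top",b="scene"):
    o1,d1=dirs(a,[uv1]);o2,d2=dirs(b,[uv2]);A=np.c_[d1[0],-d2[0]]
    s=np.linalg.lstsq(A,o2-o1,rcond=None)[0];p,q=o1+s[0]*d1[0],o2+s[1]*d2[0]
    return (p+q)/2,np.linalg.norm(p-q)
E
python3 - <<'E'
from h import *
np.set_printoptions(precision=4,suppress=True)
C={n:cloud(n,np.load(n+"0.npz")["d"]) for n in("top","scene")}
for n in C:
    q=C[n].reshape(-1,3); m=(abs(q[:,0]-.55)<.15)&(abs(q[:,1])<.25)&(q[:,2]<.003); print(n,"table z",np.nanmedian(q[m,2]),q[m,2].std())
obj=dict(bottle=(97,244),cone=(175,258),cup=(244,267),dome=(302,253),groove=(362,262),jar=(435,258),small=(493,223))
for k,(u,v) in obj.items():
    p0=plane("top",[(u,v)],.035)[0]
    for n in C:
        q=C[n].reshape(-1,3); q=q[np.isfinite(q[:,0])]
        q=q[(np.hypot(*(q[:,:2]-p0[:2]).T)<.045)&(q[:,2]>.012)]
        top=np.percentile(q[:,2],97); t=q[q[:,2]>top-.008]
        r=cv2.minAreaRect(t[:,:2].astype(np.float32)*1000)
        print(k,n,len(q),"ztop %.4f"%top,"topc",t[:,:2].mean(0),"rect",np.round(r[0],1),np.round(r[1],1),round(r[2],1))
im=cv2.imread("pics/top0.png")[150:345,70:515]
cv2.imwrite("pics/crop1.png",cv2.resize(im,None,fx=1.79,fy=1.79,interpolation=cv2.INTER_CUBIC))
E
```

```text
top table z -0.00020713456515386586 0.0015503571217741928
scene table z 3.7658187632128026e-05 0.17323208713516788
bottle top 584 ztop 0.0770 topc [0.4729 0.4006] rect [472.8 401.9] [25.2 26.7] 0.6
bottle scene 437 ztop 0.0786 topc [0.4765 0.3996] rect [475.2 400.5] [26.1 25.1] 61.1
cone top 414 ztop 0.0735 topc [0.4507 0.2537] rect [451.2 254.4] [13.2 13.7] 33.7
cone scene 363 ztop 0.0739 topc [0.4549 0.253 ] rect [454.4 253.3] [15.4 12.7] 36.0
cup top 318 ztop 0.0340 topc [0.4356 0.1188] rect [434.7 117.7] [45.5 45.3] 1.0
cup scene 267 ztop 0.0338 topc [0.4357 0.1201] rect [437.3 120. ] [47.  46.7] 6.7
dome top 481 ztop 0.0447 topc [0.4635 0.0028] rect [463.8   2.8] [42.4 41.9] 6.2
dome scene 471 ztop 0.0446 topc [0.4684 0.0031] rect [466.    4.5] [45.9 42.9] 7.3
groove top 515 ztop 0.0388 topc [ 0.4486 -0.1156] rect [ 449.5 -116.3] [34.5 54.1] 0.4
groove scene 469 ztop 0.0386 topc [ 0.4527 -0.115 ] rect [ 450.1 -114.3] [39.8 54.7] 0.2
jar top 436 ztop 0.0445 topc [ 0.4577 -0.2622] rect [ 458. -263.] [42.2 43.1] 11.3
jar scene 413 ztop 0.0442 topc [ 0.4616 -0.2623] rect [ 460.4 -262.4] [43.8 43.4] 17.2
small top 228 ztop 0.0307 topc [ 0.535  -0.3895] rect [ 535.5 -390.3] [27.3 28.7] 77.2
small scene 232 ztop 0.0304 topc [ 0.5385 -0.389 ] rect [ 536.9 -388.9] [27.4 32.5] 74.1
```

View pics/crop1.png

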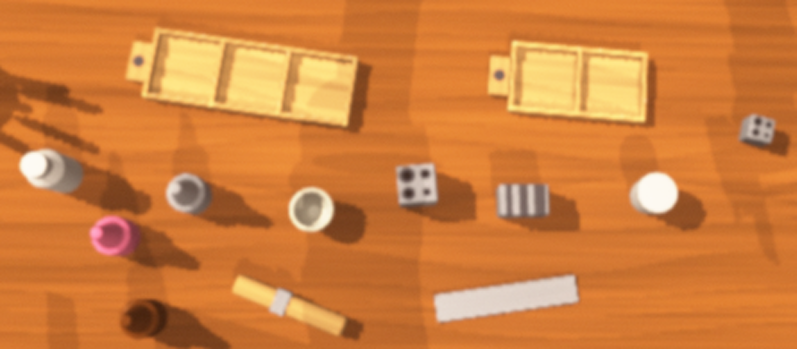

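Cone candidates in the top image are steel grey (175,258), pink (133,282) and brown (150,328). The grey one fits "steel" and stands 74 mm high. For the white containers, the tall one with a neck at (97,244) is the bottle, the low flat-topped one at (435,258) is the jar, and the open one at (244,267) is the cup. The larger four-hollow cube at (302,253) is the large doming block, and the one at (493,223) is the small one. The crop confirms all of these. Next I measure the trays.

```bash
python3 - <<'E'
from h import *
np.set_printoptions(precision=4,suppress=True)
D={n:np.load(n+"0.npz") for n in("top","scene")}; 
for n in D:
    C=cloud(n,D[n]["d"]); hsv=cv2.cvtColor(D[n]["p"],cv2.COLOR_RGB2HSV)
    for k,(u,v) in dict(long=(210,193),short=(395,196)).items():
        c=plane("top",[(u,v)],.014)[0]; h=.15 if k=="long" else .11
        near=(abs(C[...,0]-c[0])<.065)&(abs(C[...,1]-c[1])<h)
        col=(hsv[...,1]<170)&(hsv[...,2]>120)
        z=C[...,2]
        P=C[near&(z>.0105)&(z<.022)]
        r=cv2.minAreaRect(P[:,:2].astype(np.float32)*1000)
        # colour mask of pale wood, outline cast on wall-top plane
        m=cv2.morphologyEx((near&col).astype(np.uint8),cv2.MORPH_OPEN,np.ones((12,12)))
        m2=(near&col).astype(np.uint8)
        ct=max(cv2.findContours(m2,0,2)[0],key=cv2.contourArea)
        Q=plane(n,ct.reshape(-1,2),.014); r2=cv2.minAreaRect(Q[:,:2].astype(np.float32)*1000)
        fl=C[near&(z>.001)&(z<.008)]
        hist=np.histogram(z[near],bins=np.arange(-.004,.022,.002))[0]
        print(n,k,len(P),"depth rect",np.round(r[0],1),np.round(r[1],1),round(r[2],2),"wall z",np.percentile(P[:,2],50),"col rect(with tab)",np.round(r2[0],1),np.round(r2[1],1),round(r2[2],2),hist)
E
```

```text
top long 989 depth rect [590.  205.3] [257.3  83.1] 82.42 wall z 0.013248925999911343 col rect(with tab) [588.3 205.1] [259.7  85.3] 82.54 [ 502 1803 1817 1794 1229  317  182  294  407  314   40    1]
top short 729 depth rect [ 591.2 -172.1] [183.2  83. ] 86.34 wall z 0.01337236415222065 col rect(with tab) [ 590.3 -171.4] [186.   86.8] 86.14 [ 328 1219 1394 1139  869  250  183  201  315  227   35    1]
scene long 864 depth rect [591.8 206.1] [256.5  88.4] 82.72 wall z 0.013521319220273886 col rect(with tab) [597.8 186. ] [132.2 296.1] 0.13 [ 121  761 1067  956  995  387  234  262  325  278   58    2]
scene short 737 depth rect [ 593.7 -170.8] [183.1  87.3] 85.99 wall z 0.013190359724939649 col rect(with tab) [ 599.8 -177.2] [131.1 195.8] 0.29 [ 264 1015  975  967  748  220  182  256  318  196   28    1]
```

The tray rectangles include the tab. That gives the long tray origin at about (0.589, 0.194), yaw −7.5°, and the short tray origin at about (0.591, −0.184), yaw −3.8°. Wall tops measure 13–14 mm. Now a planning helper.

```bash
cat >> h.py <<'E'
def traycell(o,yaw,y): a=np.radians(yaw); return np.array(o)+y*np.array([-np.sin(a),np.cos(a)])
CELL=dict(bottle=traycell((.589,.1936),-7.5,.077),dome=traycell((.589,.1936),-7.5,0),cone=traycell((.589,.1936),-7.5,-.077),
 jar=traycell((.5912,-.1836),-3.8,.0385),groove=traycell((.5912,-.1836),-3.8,-.0385))
def plan(*wps):  # each (x,y,z,yaw_deg): prints shift cm in the tool axes at that leg's start, and spin
    from cell import monitor
    s=monitor.observe(); p=s["tool_pos"]; M=R.from_euler("xyz",s["tool_rot"])
    print("t",round(s["time"],2),"p",np.round(p,4),"rpy",np.round(np.degrees(s["tool_rot"]),2),"open",round(s["opening"],4),"F",np.round(s["contact_force"],1),"grip",round(s["grip_force"],1))
    for x,y,z,w in wps:
        N=R.from_euler("xyz",[np.pi,0,np.radians(w)]); t=np.array([x,y,z])
        d=M.inv().apply(t-p)*100; r=(M.inv()*N).as_euler("xyz",degrees=True)
        print("  shift",np.round(d,2),"spin",round(r[2],1),"rows",int(np.ceil(max(np.linalg.norm(d)/5,abs(r[2])/8.59)))); p,M=t,N
E
python3 - <<'E'
from h import *
print(CELL)
g=CELL["groove"]
plan((.450,-.1155,.16,0.3),(.450,-.1155,.013,.3),(.450,-.1155,.15,.3),(*g,.15,-3.8),(*g,.0175,-3.8))
E
```

```text
{'bottle': array([0.59905052, 0.26994125]), 'dome': array([0.589 , 0.1936]), 'cone': array([0.57894948, 0.11725875]), 'jar': array([ 0.59375155, -0.14518464]), 'groove': array([ 0.58864845, -0.22201536])}
t 0.1 p [ 0.1186 -0.5111  0.2261] rpy [-1.7992e+02 -1.0000e-02  1.3050e+01] open 0.0916 F [ 0.3  0.2 -0.4] grip 0.0
  shift [ 41.22 -31.04   6.66] spin 12.8 rows 11
  shift [ 0.  -0.  14.7] spin 0.0 rows 3
  shift [ -0.    0.  -13.7] spin 0.0 rows 3
  shift [13.81 10.72  0.  ] spin 4.1 rows 4
  shift [ 0.   -0.   13.25] spin 0.0 rows 3
```

send_rows([
  {"translation": [4,-3,0.6],"spin": 2.5,"jaw": 1},
  {"translation": [8,-6,1.2],"spin": 5,"jaw": 1},
  {"translation": [12,-9,1.8],"spin": 7.5,"jaw": 1},
  {"translation": [16,-12,2.4],"spin": 10,"jaw": 1},
  {"translation": [20,-15,3],"spin": 12.8,"jaw": 1},
], force=30)

```text
time: 0.6
tool_pos: [0.2791, -0.3197, 0.1966]
tool_rot: [-3.141, 0.0, 0.002]
contact_force: [0.7, -0.9, -0.2]
opening: 0.0917
grip_force: 0.0
```

```bash
python3 -c "
from h import *
plan((.450,-.1155,.16,0.3))"
```

```text
t 0.6 p [ 0.2791 -0.3197  0.1966] rpy [-1.7999e+02  0.0000e+00  1.1000e-01] open 0.0917 F [ 0.7 -0.9 -0.2] grip 0.0
  shift [ 17.13 -20.39   3.66] spin -0.2 rows 6
```

send_rows([
  {"translation": [3.4,-3.6,0.6],"spin": 0,"jaw": 1},
  {"translation": [6.8,-7.2,1.2],"spin": 0,"jaw": 1},
  {"translation": [10.2,-10.8,1.8],"spin": 0,"jaw": 1},
  {"translation": [13.6,-14.4,2.4],"spin": 0,"jaw": 1},
  {"translation": [16,-18,3],"spin": 0,"jaw": 1},
])

```text
time: 1.1
tool_pos: [0.4392, -0.139, 0.1666]
tool_rot: [3.141, -0.001, 0.005]
contact_force: [0.1, -1.5, 0.5]
opening: 0.092
grip_force: 0.0
```

send_rows([
  {"translation": [1.1,-2.4,0.6],"spin": 0,"jaw": 1},
  {"translation": [1.1,-2.4,0.6],"spin": 0,"jaw": 1},
  {"translation": [1.1,-2.4,4],"spin": 0,"jaw": 1},
  {"translation": [1.1,-2.4,8],"spin": 0,"jaw": 1},
  {"translation": [1.1,-2.4,10],"spin": 0,"jaw": 1},
])

```text
time: 1.6
tool_pos: [0.4467, -0.1169, 0.0646]
tool_rot: [-3.14, 0.003, 0.004]
contact_force: [-0.5, 0.6, 0.8]
opening: 0.092
grip_force: 0.0
```

```bash
python3 - <<'E'
from h import *
from cell import read_camera
plan((.450,-.1155,.013,0.3))
a=[cv2.resize(read_camera("scene")[0][180:330,170:370,::-1],None,fx=3,fy=3)]
cv2.imwrite("pics/a1.png",a[0])
E
```

```text
t 1.6 p [ 0.4467 -0.1169  0.0646] rpy [-179.94    0.19    0.23] open 0.092 F [-0.5  0.6  0.8] grip 0.0
  shift [ 0.35 -0.13  5.16] spin -0.1 rows 2
```

View pics/a1.png

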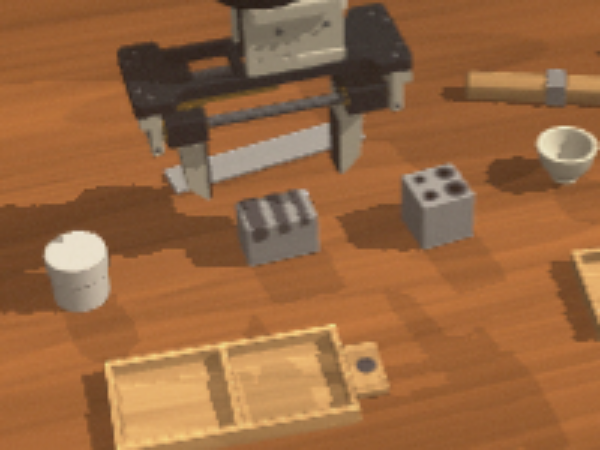

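The picture shows the open fingers straddling the groove block, with tips at crop (205,195) and (345,170). The 54 mm side lies between them. I'm checking the projection of the tips before lowering.

```bash
python3 -c "
from h import *
print((proj('scene',[[.4467,-.1169-.055,.0646],[.4467,-.1169+.055,.0646]])-[170,180])*3)"
```

```text
[[193.64730872 189.75544118]
 [342.82106893 161.35053546]]
```

send_rows([
  {"translation": [0.35,-0.1,0],"spin": 0,"jaw": 1},
  {"translation": [0.35,-0.1,1.5],"spin": 0,"jaw": 1},
  {"translation": [0.35,-0.1,3],"spin": 0,"jaw": 1},
  {"translation": [0.35,-0.1,4.5],"spin": 0,"jaw": 1},
  {"translation": [0.35,-0.1,5.1],"spin": 0,"jaw": 1},
])

```text
time: 2.15
tool_pos: [0.4526, -0.1164, 0.0164]
tool_rot: [3.141, -0.001, 0.004]
contact_force: [-0.6, 0.3, 0.1]
opening: 0.0917
grip_force: 0.0
```

send_rows([
  {"translation": [0,0,0],"spin": 0,"jaw": 0.4},
  {"translation": [0,0,0],"spin": 0,"jaw": 0.4},
  {"translation": [0,0,0],"spin": 0,"jaw": 0.4},
  {"translation": [0,0,0],"spin": 0,"jaw": 0.4},
  {"translation": [0,0,0],"spin": 0,"jaw": 0.4},
], force=30)

```text
time: 2.65
tool_pos: [0.4522, -0.1159, 0.0163]
tool_rot: [3.141, -0.001, 0.005]
contact_force: [0.4, -0.1, 0.6]
opening: 0.0565
grip_force: 0.0
```

send_rows([
  {"translation": [0,0,0],"spin": 0,"jaw": 0.68},
  {"translation": [0,0,0],"spin": 0,"jaw": 0.68},
  {"translation": [-0.1,0,0.3],"spin": 0,"jaw": 0.4},
  {"translation": [-0.1,0,0.3],"spin": 0,"jaw": 0.4},
  {"translation": [-0.1,0,0.3],"spin": 0,"jaw": 0.4},
])

```text
time: 3.15
tool_pos: [0.4506, -0.1157, 0.0125]
tool_rot: [-3.141, 0.001, 0.004]
contact_force: [0.1, 1.1, -5.5]
opening: 0.0539
grip_force: 29.9
```

send_rows([
  {"translation": [0,0,0],"spin": 0,"jaw": 0.4},
  {"translation": [0,0,0],"spin": 0,"jaw": 0.4},
  {"translation": [0,0,0],"spin": 0,"jaw": 0.4},
  {"translation": [0,0,0],"spin": 0,"jaw": 0.4},
  {"translation": [0,0,0],"spin": 0,"jaw": 0.4},
])

```text
time: 3.65
tool_pos: [0.4509, -0.1157, 0.0129]
tool_rot: [-3.142, 0.0, 0.004]
contact_force: [-1.0, -0.1, -5.7]
opening: 0.0542
grip_force: 29.9
```

send_rows([
  {"translation": [0,0,-0.7],"spin": 0,"jaw": 0.4},
  {"translation": [0,0,-3],"spin": 0,"jaw": 0.4},
  {"translation": [0,0,-6],"spin": 0,"jaw": 0.4},
  {"translation": [0,0,-9],"spin": 0,"jaw": 0.4},
  {"translation": [0,0,-10],"spin": 0,"jaw": 0.4},
])

```text
time: 4.15
tool_pos: [0.4525, -0.1164, 0.116]
tool_rot: [3.139, -0.005, 0.004]
contact_force: [0.3, -0.6, -4.9]
opening: 0.0538
grip_force: 29.9
```

send_rows([
  {"translation": [3,2.3,0],"spin": 1,"jaw": 0.4},
  {"translation": [6.5,5,0],"spin": 2,"jaw": 0.4},
  {"translation": [10,7.6,0],"spin": 3,"jaw": 0.4},
  {"translation": [13,10,0],"spin": 4,"jaw": 0.4},
  {"translation": [13.8,10.6,0],"spin": 4,"jaw": 0.4},
])

```text
time: 4.65
tool_pos: [0.5917, -0.2238, 0.1116]
tool_rot: [3.141, -0.001, -0.067]
contact_force: [-1.3, -0.3, -4.9]
opening: 0.054
grip_force: 29.9
```

send_rows([
  {"translation": [0,0,0],"spin": 0,"jaw": 0.4},
  {"translation": [0,0,2],"spin": 0,"jaw": 0.4},
  {"translation": [0,0,4],"spin": 0,"jaw": 0.4},
  {"translation": [0,0,6],"spin": 0,"jaw": 0.4},
  {"translation": [0,0,6],"spin": 0,"jaw": 0.4},
])

```text
time: 5.15
tool_pos: [0.5863, -0.2192, 0.0494]
tool_rot: [-3.138, 0.008, -0.065]
contact_force: [-0.4, 0.6, -4.8]
opening: 0.0534
grip_force: 29.9
```

```bash
python3 - <<'E'
from h import *
from cell import read_camera
plan((*CELL["groove"],.0175,-3.8))
cv2.imwrite("pics/a2.png",cv2.resize(read_camera("scene")[0][180:350,130:370,::-1],None,fx=3,fy=3))
E
```

```text
t 5.15 p [ 0.5863 -0.2192  0.0494] rpy [-179.81    0.44   -3.73] open 0.0534 F [-0.4  0.6 -4.8] grip 29.9
  shift [0.28 0.28 3.18] spin 0.1 rows 1
```

View pics/a2.png

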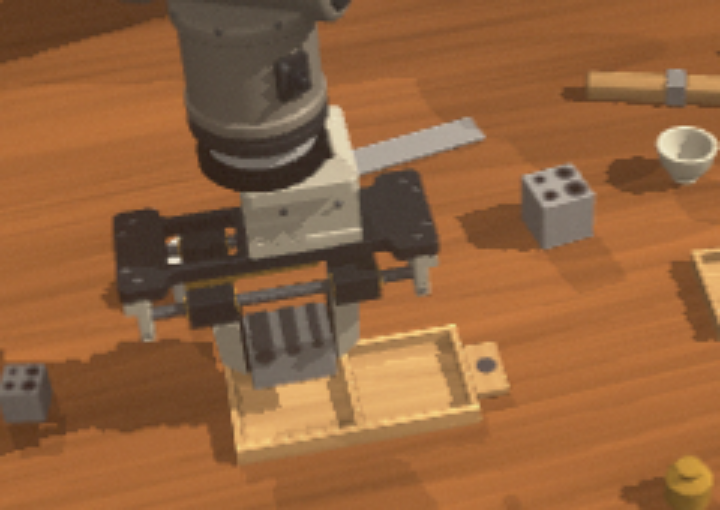

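The block hangs level over the far cell, at crop (295,340). I lower it and let it settle.

send_rows([
  {"translation": [0.2,0.15,0.8],"spin": 0,"jaw": 0.4},
  {"translation": [0.2,0.15,1.6],"spin": 0,"jaw": 0.4},
  {"translation": [0.2,0.15,2.4],"spin": 0,"jaw": 0.4},
  {"translation": [0.2,0.15,2.8],"spin": 0,"jaw": 0.4},
  {"translation": [0.2,0.15,2.8],"spin": 0,"jaw": 0.4},
])

```text
time: 5.7
tool_pos: [0.5908, -0.2226, 0.0241]
tool_rot: [-3.141, 0.001, -0.065]
contact_force: [-0.3, -0.0, -4.7]
opening: 0.0539
grip_force: 29.9
```

send_rows([
  {"translation": [0,0,0],"spin": 0,"jaw": 0.4},
  {"translation": [0,0,0],"spin": 0,"jaw": 0.4},
  {"translation": [0,0,0],"spin": 0,"jaw": 0.4},
  {"translation": [0,0,0.1],"spin": 0,"jaw": 0.4},
  {"translation": [0,0,0.1],"spin": 0,"jaw": 0.4},
])

```text
time: 6.2
tool_pos: [0.5913, -0.2228, 0.0239]
tool_rot: [3.141, -0.0, -0.065]
contact_force: [-0.6, 0.5, -5.8]
opening: 0.0539
grip_force: 29.9
```

send_rows([
  {"translation": [-0.25,0,0.1],"spin": 0,"jaw": 0.4},
  {"translation": [-0.25,0,0.25],"spin": 0,"jaw": 0.4},
  {"translation": [-0.25,0,0.4],"spin": 0,"jaw": 0.4},
  {"translation": [-0.25,0,0.5],"spin": 0,"jaw": 0.4},
  {"translation": [-0.25,0,0.55],"spin": 0,"jaw": 0.4},
])

```text
time: 6.7
tool_pos: [0.5888, -0.2226, 0.0182]
tool_rot: [3.142, 0.0, -0.065]
contact_force: [-0.2, -0.1, -5.0]
opening: 0.0538
grip_force: 29.9
```

send_rows([
  {"translation": [0,0,0.03],"spin": 0,"jaw": 0.4},
  {"translation": [0,0,0.06],"spin": 0,"jaw": 0.4},
  {"translation": [0,0,0.1],"spin": 0,"jaw": 0.4},
  {"translation": [0,0,0.1],"spin": 0,"jaw": 0.4},
  {"translation": [0,0,0.1],"spin": 0,"jaw": 0.4},
])

```text
time: 7.2
tool_pos: [0.5889, -0.2226, 0.0174]
tool_rot: [3.141, -0.0, -0.065]
contact_force: [-0.4, -0.3, -5.1]
opening: 0.0539
grip_force: 29.9
```

Lower until contact shows.

send_rows([
  {"translation": [0,0,0.03],"spin": 0,"jaw": 0.4},
  {"translation": [0,0,0.05],"spin": 0,"jaw": 0.4},
  {"translation": [0,0,0.07],"spin": 0,"jaw": 0.4},
  {"translation": [0,0,0.07],"spin": 0,"jaw": 0.4},
  {"translation": [0,0,0.07],"spin": 0,"jaw": 0.4},
])

```text
time: 7.7
tool_pos: [0.5889, -0.2226, 0.0167]
tool_rot: [3.142, 0.0, -0.065]
contact_force: [-0.2, 0.3, -5.9]
opening: 0.0539
grip_force: 29.9
```

send_rows([
  {"translation": [0,0,0.03],"spin": 0,"jaw": 0.4},
  {"translation": [0,0,0.06],"spin": 0,"jaw": 0.4},
  {"translation": [0,0,0.08],"spin": 0,"jaw": 0.4},
  {"translation": [0,0,0.08],"spin": 0,"jaw": 0.4},
  {"translation": [0,0,0.08],"spin": 0,"jaw": 0.4},
])

```text
time: 8.2
tool_pos: [0.5889, -0.2227, 0.0165]
tool_rot: [3.141, -0.0, -0.065]
contact_force: [-2.0, 1.6, 3.7]
opening: 0.0537
grip_force: 29.9
```

Contact made; release and lift.

send_rows([
  {"translation": [0,0,0],"spin": 0,"jaw": 0.66},
  {"translation": [0,0,0],"spin": 0,"jaw": 0.66},
  {"translation": [0,0,0],"spin": 0,"jaw": 0.66},
  {"translation": [0,0,-2],"spin": 0,"jaw": 0.66},
  {"translation": [0,0,-6],"spin": 0,"jaw": 1},
])

```text
time: 8.7
tool_pos: [0.5869, -0.2217, 0.0733]
tool_rot: [-3.139, 0.006, -0.065]
contact_force: [2.0, -0.0, 0.7]
opening: 0.0652
grip_force: 0.0
```

```bash
python3 - <<'E'
from h import *
plan((.459,-.2627,.11,-3.8),(.459,-.2627,.015,-3.8),(.459,-.2627,.11,-3.8),(*CELL["jar"],.11,-3.8),(*CELL["jar"],.019,-3.8))
E
```

```text
t 8.7 p [ 0.5869 -0.2217  0.0733] rpy [-179.84    0.37   -3.75] open 0.0652 F [ 2.  -0.   0.7] grip 0.0
  shift [-12.52   4.92  -3.61] spin 0.0 rows 3
  shift [ 0.  -0.   9.5] spin 0.0 rows 2
  shift [ 0.   0.  -9.5] spin 0.0 rows 2
  shift [ 12.67 -12.62  -0.  ] spin 0.0 rows 4
  shift [ 0.  -0.   9.1] spin 0.0 rows 2
```

send_rows([
  {"translation": [-3,1.2,-3],"spin": 0,"jaw": 1},
  {"translation": [-7,2.7,-3],"spin": 0,"jaw": 1},
  {"translation": [-11,4.3,-3],"spin": 0,"jaw": 1},
  {"translation": [-12.7,4.8,-2],"spin": 0,"jaw": 1},
  {"translation": [-12.7,4.8,-1],"spin": 0,"jaw": 1},
])

```text
time: 9.2
tool_pos: [0.4573, -0.263, 0.0862]
tool_rot: [3.141, -0.0, -0.068]
contact_force: [-0.1, -0.1, 0.3]
opening: 0.0918
grip_force: 0.0
```

send_rows([
  {"translation": [0,0,1],"spin": 0,"jaw": 1},
  {"translation": [0,0,2.5],"spin": 0,"jaw": 1},
  {"translation": [0,0,2.5],"spin": 0,"jaw": 1},
  {"translation": [0,0,2.5],"spin": 0,"jaw": 1},
  {"translation": [0,0,2.5],"spin": 0,"jaw": 1},
])

```text
time: 9.7
tool_pos: [0.4598, -0.2622, 0.0612]
tool_rot: [3.141, -0.001, -0.065]
contact_force: [0.2, -0.1, -0.6]
opening: 0.0919
grip_force: 0.0
```

```bash
python3 - <<'E'
from h import *
plan((.459,-.2627,.015,-3.8))
E
```

```text
t 9.7 p [ 0.4598 -0.2622  0.0612] rpy [ 1.7997e+02 -4.0000e-02 -3.7000e+00] open 0.0919 F [ 0.2 -0.1 -0.6] grip 0.0
  shift [-0.08  0.05  4.62] spin 0.1 rows 1
```

send_rows([
  {"translation": [-0.1,0,1.5],"spin": 0,"jaw": 1},
  {"translation": [-0.1,0,3],"spin": 0,"jaw": 1},
  {"translation": [-0.1,0,4.2],"spin": 0,"jaw": 1},
  {"translation": [-0.1,0,4.6],"spin": 0,"jaw": 1},
  {"translation": [-0.1,0,4.6],"spin": 0,"jaw": 0.6},
], force=15)

```text
time: 10.2
tool_pos: [0.458, -0.262, 0.0146]
tool_rot: [-3.141, 0.001, -0.065]
contact_force: [-0.2, -0.3, -0.0]
opening: 0.0877
grip_force: 0.0
```

send_rows([
  {"translation": [0,0,0],"spin": 0,"jaw": 0.3},
  {"translation": [0,0,0],"spin": 0,"jaw": 0.3},
  {"translation": [0,0,0],"spin": 0,"jaw": 0.3},
  {"translation": [0,0,0],"spin": 0,"jaw": 0.3},
  {"translation": [0,0,0],"spin": 0,"jaw": 0.3},
])

```text
time: 10.7
tool_pos: [0.4581, -0.2622, 0.0151]
tool_rot: [3.141, -0.0, -0.065]
contact_force: [-0.0, 0.7, -0.6]
opening: 0.0485
grip_force: 0.0
```

send_rows([
  {"translation": [0,0,0],"spin": 0,"jaw": 0.3},
  {"translation": [0,0,0],"spin": 0,"jaw": 0.3},
  {"translation": [0,0,0],"spin": 0,"jaw": 0.3},
  {"translation": [0,0,0],"spin": 0,"jaw": 0.3},
  {"translation": [0,0,0],"spin": 0,"jaw": 0.3},
])

```text
time: 11.2
tool_pos: [0.4581, -0.2622, 0.0151]
tool_rot: [3.141, -0.0, -0.065]
contact_force: [-0.5, -1.0, 3.5]
opening: 0.0437
grip_force: 15.0
```

send_rows([
  {"translation": [0,0,-1],"spin": 0,"jaw": 0.3},
  {"translation": [0,0,-4],"spin": 0,"jaw": 0.3},
  {"translation": [0,0,-7],"spin": 0,"jaw": 0.3},
  {"translation": [0,0,-8],"spin": 0,"jaw": 0.3},
  {"translation": [2,-2,-8],"spin": 0,"jaw": 0.3},
])

```text
time: 11.7
tool_pos: [0.4789, -0.2454, 0.0968]
tool_rot: [3.139, -0.002, -0.068]
contact_force: [0.6, 0.6, -1.5]
opening: 0.0435
grip_force: 15.0
```

send_rows([
  {"translation": [3,-3,0],"spin": 0,"jaw": 0.3},
  {"translation": [6,-6,0],"spin": 0,"jaw": 0.3},
  {"translation": [9,-9,0],"spin": 0,"jaw": 0.3},
  {"translation": [10.8,-10.6,0],"spin": 0,"jaw": 0.3},
  {"translation": [10.8,-10.6,0],"spin": 0,"jaw": 0.3},
])

```text
time: 12.2
tool_pos: [0.5956, -0.1422, 0.0941]
tool_rot: [-3.141, -0.0, -0.062]
contact_force: [0.3, -0.3, -1.2]
opening: 0.0433
grip_force: 15.0
```

send_rows([
  {"translation": [0,0,0],"spin": 0,"jaw": 0.3},
  {"translation": [0,0,2],"spin": 0,"jaw": 0.3},
  {"translation": [0,0,4.5],"spin": 0,"jaw": 0.3},
  {"translation": [0,0,6],"spin": 0,"jaw": 0.3},
  {"translation": [0,0,6],"spin": 0,"jaw": 0.3},
])

```text
time: 12.7
tool_pos: [0.5912, -0.1453, 0.0325]
tool_rot: [-3.14, 0.006, -0.067]
contact_force: [0.6, -0.3, -1.0]
opening: 0.0433
grip_force: 15.0
```

send_rows([
  {"translation": [0,0,0],"spin": 0,"jaw": 0.3},
  {"translation": [0,0,0],"spin": 0,"jaw": 0.3},
  {"translation": [0,0,0],"spin": 0,"jaw": 0.3},
  {"translation": [0,0,0],"spin": 0,"jaw": 0.3},
  {"translation": [0,0,0],"spin": 0,"jaw": 0.3},
])

```text
time: 13.2
tool_pos: [0.5941, -0.1449, 0.0354]
tool_rot: [3.141, -0.001, -0.065]
contact_force: [0.5, -0.6, -2.1]
opening: 0.0434
grip_force: 15.0
```

```bash
python3 - <<'E'
from h import *
plan((*CELL["jar"],.0191,-3.8))
E
```

```text
t 13.2 p [ 0.5941 -0.1449  0.0354] rpy [ 1.7998e+02 -4.0000e-02 -3.7500e+00] open 0.0434 F [ 0.5 -0.6 -2.1] grip 15.0
  shift [-0.04  0.03  1.63] spin 0.1 rows 1
```

send_rows([
  {"translation": [0,0,0.5],"spin": 0,"jaw": 0.3},
  {"translation": [0,0,1],"spin": 0,"jaw": 0.3},
  {"translation": [0,0,1.4],"spin": 0,"jaw": 0.3},
  {"translation": [0,0,1.5],"spin": 0,"jaw": 0.3},
  {"translation": [0,0,1.5],"spin": 0,"jaw": 0.3},
])

```text
time: 13.7
tool_pos: [0.5938, -0.1447, 0.0196]
tool_rot: [-3.142, 0.001, -0.065]
contact_force: [-0.3, 0.4, -0.4]
opening: 0.0435
grip_force: 15.0
```

send_rows([
  {"translation": [0,0,0.03],"spin": 0,"jaw": 0.3},
  {"translation": [0,0,0.06],"spin": 0,"jaw": 0.3},
  {"translation": [0,0,0.09],"spin": 0,"jaw": 0.3},
  {"translation": [0,0,0.12],"spin": 0,"jaw": 0.3},
  {"translation": [0,0,0.12],"spin": 0,"jaw": 0.3},
])

```text
time: 14.2
tool_pos: [0.5941, -0.1448, 0.0191]
tool_rot: [3.141, -0.0, -0.065]
contact_force: [-0.4, 0.5, 1.6]
opening: 0.0432
grip_force: 15.0
```

send_rows([
  {"translation": [0,0,0],"spin": 0,"jaw": 0.55},
  {"translation": [0,0,0],"spin": 0,"jaw": 0.55},
  {"translation": [0,0,0],"spin": 0,"jaw": 0.55},
  {"translation": [0,0,-2],"spin": 0,"jaw": 0.55},
  {"translation": [0,0,-6],"spin": 0,"jaw": 1},
])

```text
time: 14.7
tool_pos: [0.5918, -0.144, 0.0761]
tool_rot: [-3.14, 0.007, -0.065]
contact_force: [0.6, 0.7, -0.7]
opening: 0.0547
grip_force: 0.0
```

send_rows([
  {"translation": [0,0,-2],"spin": 0,"jaw": 1},
  {"translation": [0,0,-2],"spin": 0,"jaw": 1},
  {"translation": [0,0,-2],"spin": 0,"jaw": 1},
  {"translation": [0,0,-2],"spin": 0,"jaw": 1},
  {"translation": [0,0,-2],"spin": 0,"jaw": 1},
])

```text
time: 15.2
tool_pos: [0.5932, -0.1445, 0.0972]
tool_rot: [-3.141, 0.003, -0.065]
contact_force: [-0.3, 0.2, -0.3]
opening: 0.0906
grip_force: 0.0
```

```bash
python3 - <<'E'
from h import *
plan((.4655,.0035,.08,6.5),(.4655,.0035,.014,6.5),(.4655,.0035,.094,6.5),(*CELL["dome"],.094,-7.5))
E
```

```text
t 15.2 p [ 0.5932 -0.1445  0.0972] rpy [-1.7996e+02  1.5000e-01 -3.7500e+00] open 0.0906 F [-0.3  0.2 -0.3] grip 0.0
  shift [-13.71 -13.94   1.77] spin -10.3 rows 4
  shift [ 0.  -0.   6.6] spin 0.0 rows 2
  shift [ 0.  0. -8.] spin 0.0 rows 2
  shift [ 14.42 -17.49  -0.  ] spin 14.0 rows 5
```

send_rows([
  {"translation": [-3.5,-3.5,0],"spin": -3,"jaw": 1},
  {"translation": [-7,-7,0],"spin": -6,"jaw": 1},
  {"translation": [-10.5,-10.5,0],"spin": -9,"jaw": 1},
  {"translation": [-13.7,-13.9,1],"spin": -10.3,"jaw": 1},
  {"translation": [-13.7,-13.9,2.5],"spin": -10.3,"jaw": 1},
])

```text
time: 15.7
tool_pos: [0.4618, 0.0065, 0.0732]
tool_rot: [-3.14, 0.004, 0.118]
contact_force: [0.3, -1.4, -0.4]
opening: 0.0917
grip_force: 0.0
```

send_rows([
  {"translation": [0,0,0.5],"spin": 0,"jaw": 1},
  {"translation": [0,0,1],"spin": 0,"jaw": 1},
  {"translation": [0,0,1],"spin": 0,"jaw": 1},
  {"translation": [0,0,1],"spin": 0,"jaw": 1},
  {"translation": [0,0,1],"spin": 0,"jaw": 1},
])

```text
time: 16.2
tool_pos: [0.4669, 0.0024, 0.0639]
tool_rot: [3.141, -0.001, 0.113]
contact_force: [0.1, -0.5, -0.1]
opening: 0.0918
grip_force: 0.0
```

```bash
python3 - <<'E'
from h import *
plan((.4655,.0035,.014,6.5))
E
```

```text
t 16.2 p [0.4669 0.0024 0.0639] rpy [ 1.7999e+02 -4.0000e-02  6.5000e+00] open 0.0918 F [ 0.1 -0.5 -0.1] grip 0.0
  shift [-0.13 -0.13  4.99] spin 0.0 rows 1
```

send_rows([
  {"translation": [-0.1,-0.1,1.5],"spin": 0,"jaw": 1},
  {"translation": [-0.1,-0.1,3],"spin": 0,"jaw": 1},
  {"translation": [-0.1,-0.1,4.5],"spin": 0,"jaw": 1},
  {"translation": [-0.1,-0.1,5],"spin": 0,"jaw": 1},
  {"translation": [-0.1,-0.1,5],"spin": 0,"jaw": 0.6},
], force=30)

```text
time: 16.7
tool_pos: [0.4651, 0.0036, 0.0134]
tool_rot: [-3.141, 0.001, 0.114]
contact_force: [0.4, 0.5, -0.5]
opening: 0.0878
grip_force: 0.0
```

send_rows([
  {"translation": [0,0,0],"spin": 0,"jaw": 0.3},
  {"translation": [0,0,0],"spin": 0,"jaw": 0.3},
  {"translation": [0,0,0],"spin": 0,"jaw": 0.3},
  {"translation": [0,0,0],"spin": 0,"jaw": 0.3},
  {"translation": [0,0,0],"spin": 0,"jaw": 0.3},
])

```text
time: 17.2
tool_pos: [0.4654, 0.0037, 0.0139]
tool_rot: [3.141, -0.0, 0.114]
contact_force: [-0.0, 0.2, -0.0]
opening: 0.0484
grip_force: 0.0
```

send_rows([
  {"translation": [0,0,0],"spin": 0,"jaw": 0.3},
  {"translation": [0,0,0],"spin": 0,"jaw": 0.3},
  {"translation": [0,0,0],"spin": 0,"jaw": 0.3},
  {"translation": [0,0,0],"spin": 0,"jaw": 0.3},
  {"translation": [0,0,0],"spin": 0,"jaw": 0.3},
])

```text
time: 17.7
tool_pos: [0.4654, 0.0036, 0.0139]
tool_rot: [3.141, -0.0, 0.114]
contact_force: [0.5, -0.8, 3.2]
opening: 0.0422
grip_force: 30.0
```

```bash
python3 - <<'E'
from h import *
plan((.4655,.0035,.094,6.5),(*CELL["dome"],.094,-7.5))
E
```

```text
t 17.7 p [0.4654 0.0036 0.0139] rpy [ 1.7999e+02 -2.0000e-02  6.5500e+00] open 0.0422 F [ 0.5 -0.8  3.2] grip 30.0
  shift [ 0.01  0.02 -8.01] spin 0.1 rows 2
  shift [ 14.42 -17.49  -0.  ] spin 14.0 rows 5
```

send_rows([
  {"translation": [0,0,-1],"spin": 0,"jaw": 0.3},
  {"translation": [0,0,-4],"spin": 0,"jaw": 0.3},
  {"translation": [0,0,-7],"spin": 0,"jaw": 0.3},
  {"translation": [0,0,-8],"spin": 0,"jaw": 0.3},
  {"translation": [2,-2.5,-8],"spin": 2,"jaw": 0.3},
])

```text
time: 18.2
tool_pos: [0.4817, 0.0293, 0.095]
tool_rot: [3.141, -0.001, 0.076]
contact_force: [1.3, -0.1, -4.2]
opening: 0.0419
grip_force: 30.0
```

```bash
python3 - <<'E'
from h import *
plan((*CELL["dome"],.094,-7.5))
E
```

```text
t 18.2 p [0.4817 0.0293 0.095 ] rpy [ 1.7994e+02 -4.0000e-02  4.3600e+00] open 0.0419 F [ 1.3 -0.1 -4.2] grip 30.0
  shift [ 11.95 -15.56   0.09] spin 11.9 rows 4
```

send_rows([
  {"translation": [3,-4,0],"spin": 3,"jaw": 0.3},
  {"translation": [6,-8,0],"spin": 6,"jaw": 0.3},
  {"translation": [9,-12,0],"spin": 9,"jaw": 0.3},
  {"translation": [11.8,-15.4,0],"spin": 12,"jaw": 0.3},
  {"translation": [11.8,-15.4,1],"spin": 12,"jaw": 0.3},
])

```text
time: 18.7
tool_pos: [0.5904, 0.1986, 0.0836]
tool_rot: [-3.139, -0.004, -0.127]
contact_force: [0.9, 0.7, -4.3]
opening: 0.0417
grip_force: 30.0
```

send_rows([
  {"translation": [0,0,1],"spin": 0,"jaw": 0.3},
  {"translation": [0,0,3],"spin": 0,"jaw": 0.3},
  {"translation": [0,0,5],"spin": 0,"jaw": 0.3},
  {"translation": [0,0,5],"spin": 0,"jaw": 0.3},
  {"translation": [0,0,5],"spin": 0,"jaw": 0.3},
])

```text
time: 19.2
tool_pos: [0.5868, 0.1926, 0.0331]
tool_rot: [3.141, 0.002, -0.131]
contact_force: [0.1, -0.8, -3.0]
opening: 0.042
grip_force: 30.0
```

send_rows([
  {"translation": [0,0,0],"spin": 0,"jaw": 0.3},
  {"translation": [0,0,0],"spin": 0,"jaw": 0.3},
  {"translation": [0,0,0],"spin": 0,"jaw": 0.3},
  {"translation": [0,0,0],"spin": 0,"jaw": 0.3},
  {"translation": [0,0,0],"spin": 0,"jaw": 0.3},
])

```text
time: 19.7
tool_pos: [0.5877, 0.1938, 0.034]
tool_rot: [-3.142, -0.0, -0.13]
contact_force: [-0.5, -0.9, -3.7]
opening: 0.0416
grip_force: 30.0
```

```bash
python3 - <<'E'
from h import *
plan((*CELL["dome"],.018,-7.5))
E
```

```text
t 19.7 p [0.5877 0.1938 0.034 ] rpy [-1.80e+02 -2.00e-02 -7.44e+00] open 0.0416 F [-0.5 -0.9 -3.7] grip 30.0
  shift [0.13 0.   1.6 ] spin 0.1 rows 1
```

send_rows([
  {"translation": [0.1,0,0.5],"spin": 0,"jaw": 0.3},
  {"translation": [0.1,0,1],"spin": 0,"jaw": 0.3},
  {"translation": [0.1,0,1.3],"spin": 0,"jaw": 0.3},
  {"translation": [0.1,0,1.5],"spin": 0,"jaw": 0.3},
  {"translation": [0.1,0,1.5],"spin": 0,"jaw": 0.3},
])

```text
time: 20.2
tool_pos: [0.5885, 0.1936, 0.0184]
tool_rot: [3.141, 0.0, -0.13]
contact_force: [0.8, 0.4, -3.6]
opening: 0.0423
grip_force: 30.0
```

send_rows([
  {"translation": [0,0,0.03],"spin": 0,"jaw": 0.3},
  {"translation": [0,0,0.06],"spin": 0,"jaw": 0.3},
  {"translation": [0,0,0.09],"spin": 0,"jaw": 0.3},
  {"translation": [0,0,0.12],"spin": 0,"jaw": 0.3},
  {"translation": [0,0,0.12],"spin": 0,"jaw": 0.3},
])

```text
time: 20.7
tool_pos: [0.5887, 0.1936, 0.0179]
tool_rot: [-3.142, -0.0, -0.13]
contact_force: [-0.9, -0.2, -0.9]
opening: 0.0418
grip_force: 30.0
```

send_rows([
  {"translation": [0,0,0.05],"spin": 0,"jaw": 0.3},
  {"translation": [0,0,0.05],"spin": 0,"jaw": 0.3},
  {"translation": [0,0,0.05],"spin": 0,"jaw": 0.55},
  {"translation": [0,0,0.05],"spin": 0,"jaw": 0.55},
  {"translation": [0,0,0.05],"spin": 0,"jaw": 0.55},
])

```text
time: 21.2
tool_pos: [0.5889, 0.1936, 0.017]
tool_rot: [-3.141, -0.001, -0.13]
contact_force: [0.6, -0.2, -0.4]
opening: 0.0503
grip_force: 0.0
```

send_rows([
  {"translation": [0,0,-2],"spin": 0,"jaw": 0.55},
  {"translation": [0,0,-6],"spin": 0,"jaw": 1},
  {"translation": [0,0,-10],"spin": 0,"jaw": 1},
  {"translation": [0,0,-12],"spin": 0,"jaw": 1},
  {"translation": [0,0,-12],"spin": 0,"jaw": 1},
])

```text
time: 21.7
tool_pos: [0.5907, 0.1941, 0.1407]
tool_rot: [-3.139, -0.007, -0.13]
contact_force: [0.2, -0.4, -0.0]
opening: 0.0782
grip_force: 0.0
```

```bash
python3 - <<'E'
from h import *
from cell import read_camera
plan((.453,.254,.13,82.5),(.453,.254,.013,82.5))
cv2.imwrite("pics/a3.png",cv2.resize(read_camera("scene")[0][170:340,180:500,::-1],None,fx=2.5,fy=2.5))
E
```

```text
t 21.7 p [0.5907 0.1941 0.1407] rpy [-179.87   -0.4    -7.44] open 0.0782 F [ 0.2 -0.4 -0. ] grip 0.0
  shift [-14.44  -4.16   0.98] spin -89.9 rows 11
  shift [ 0.  -0.  11.7] spin 0.0 rows 3
```

View pics/a3.png

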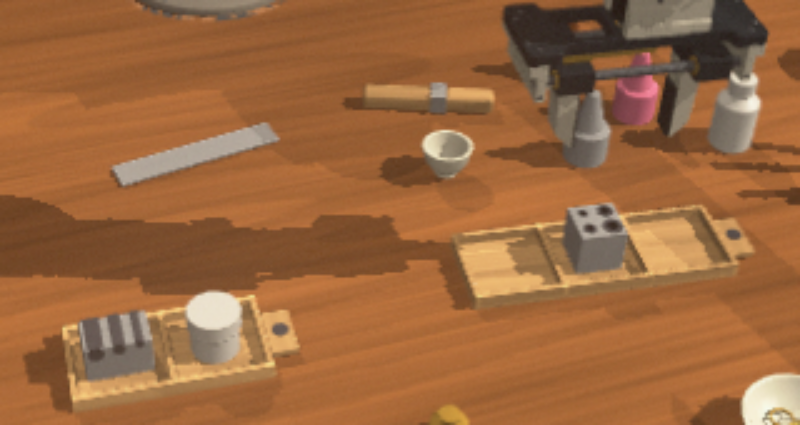

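The picture shows the groove block (crop 115,345), the jar (213,325) and the doming block (597,238) flat in their right cells. The grey cone at (588,130) is next, with the pink one behind it at (637,95).

send_rows([
  {"translation": [-1.5,-0.5,0],"spin": -8,"jaw": 1},
  {"translation": [-3,-1,0],"spin": -16,"jaw": 1},
  {"translation": [-5,-1.5,0],"spin": -24,"jaw": 1},
  {"translation": [-6,-2,0],"spin": -32,"jaw": 1},
  {"translation": [-7,-2,0],"spin": -40,"jaw": 1},
])

```text
time: 22.25
tool_pos: [0.5202, 0.2228, 0.1349]
tool_rot: [-3.14, 0.003, 0.575]
contact_force: [-0.6, -0.7, -0.4]
opening: 0.0917
grip_force: 0.0
```

```bash
python3 - <<'E'
from h import *
plan((.453,.254,.13,82.5))
E
```

```text
t 22.25 p [0.5202 0.2228 0.1349] rpy [-179.93    0.19   32.92] open 0.0917 F [-0.6 -0.7 -0.4] grip 0.0
  shift [-3.95 -6.27  0.51] spin -49.6 rows 6
```

send_rows([
  {"translation": [-0.8,-1.2,0],"spin": -8,"jaw": 1},
  {"translation": [-1.6,-2.5,0],"spin": -16,"jaw": 1},
  {"translation": [-2.4,-3.8,0],"spin": -24,"jaw": 1},
  {"translation": [-3.2,-5,0],"spin": -32,"jaw": 1},
  {"translation": [-4,-6.2,0],"spin": -40,"jaw": 1},
])

```text
time: 22.75
tool_pos: [0.4532, 0.2531, 0.135]
tool_rot: [-3.139, 0.002, 1.272]
contact_force: [0.8, -0.2, -0.1]
opening: 0.092
grip_force: 0.0
```

send_rows([
  {"translation": [0,0,0],"spin": -8,"jaw": 1},
  {"translation": [0,0,0],"spin": -9,"jaw": 1},
  {"translation": [0,0,0],"spin": -9,"jaw": 1},
  {"translation": [0,0,0],"spin": -9,"jaw": 1},
  {"translation": [0,0,0],"spin": -9,"jaw": 1},
])

```text
time: 23.25
tool_pos: [0.4548, 0.253, 0.1366]
tool_rot: [-3.141, 0.0, 1.421]
contact_force: [0.2, -0.8, 0.3]
opening: 0.0917
grip_force: 0.0
```

```bash
python3 - <<'E'
from h import *
plan((.453,.254,.013,82.5))
E
```

```text
t 23.25 p [0.4548 0.253  0.1366] rpy [-1.7997e+02  2.0000e-02  8.1430e+01] open 0.0917 F [ 0.2 -0.8  0.3] grip 0.0
  shift [ 0.07 -0.19 12.36] spin -1.1 rows 3
```

send_rows([
  {"translation": [0.1,-0.2,1],"spin": -1,"jaw": 1},
  {"translation": [0.1,-0.2,4],"spin": -1,"jaw": 1},
  {"translation": [0.1,-0.2,7],"spin": -1,"jaw": 1},
  {"translation": [0.1,-0.2,9],"spin": -1,"jaw": 1},
  {"translation": [0.1,-0.2,9],"spin": -1,"jaw": 1},
])

```text
time: 23.75
tool_pos: [0.4507, 0.2537, 0.0439]
tool_rot: [-3.136, 0.003, 1.441]
contact_force: [0.0, -0.3, 0.0]
opening: 0.092
grip_force: 0.0
```

send_rows([
  {"translation": [0,0,1.5],"spin": 0,"jaw": 1},
  {"translation": [0,0,3],"spin": 0,"jaw": 1},
  {"translation": [0,0,3.4],"spin": 0,"jaw": 1},
  {"translation": [0,0,3.4],"spin": 0,"jaw": 0.6},
  {"translation": [0,0,3.4],"spin": 0,"jaw": 0.6},
])

```text
time: 24.25
tool_pos: [0.4535, 0.2548, 0.0139]
tool_rot: [3.14, -0.001, 1.441]
contact_force: [-0.2, -0.0, 0.3]
opening: 0.0803
grip_force: 0.0
```

send_rows([
  {"translation": [0,0,0],"spin": 0,"jaw": 0.6},
  {"translation": [0,0,0],"spin": 0,"jaw": 0.6},
  {"translation": [0,0,0],"spin": 0,"jaw": 0.6},
  {"translation": [0,0,0],"spin": 0,"jaw": 0.6},
  {"translation": [0,0,0],"spin": 0,"jaw": 0.6},
])

```text
time: 24.75
tool_pos: [0.4529, 0.2545, 0.0131]
tool_rot: [3.142, 0.0, 1.441]
contact_force: [0.4, 0.1, -0.9]
opening: 0.0552
grip_force: 0.0
```

send_rows([
  {"translation": [0,0,0],"spin": 0,"jaw": 0.3},
  {"translation": [0,0,0],"spin": 0,"jaw": 0.3},
  {"translation": [0,0,0],"spin": 0,"jaw": 0.3},
  {"translation": [0,0,0],"spin": 0,"jaw": 0.3},
  {"translation": [0,0,0],"spin": 0,"jaw": 0.3},
], force=30)

```text
time: 25.25
tool_pos: [0.4522, 0.2545, 0.0129]
tool_rot: [-3.14, 0.001, 1.441]
contact_force: [-5.1, -0.0, 2.9]
opening: 0.0412
grip_force: 30.0
```

send_rows([
  {"translation": [0,0,-0.5],"spin": 0,"jaw": 0.3},
  {"translation": [0,0,-2],"spin": 0,"jaw": 0.3},
  {"translation": [0,0,-5],"spin": 0,"jaw": 0.3},
  {"translation": [0,0,-8],"spin": 0,"jaw": 0.3},
  {"translation": [0,0,-9],"spin": 0,"jaw": 0.3},
])

```text
time: 25.75
tool_pos: [0.4549, 0.2551, 0.1056]
tool_rot: [3.136, -0.002, 1.441]
contact_force: [-0.0, 0.1, -5.0]
opening: 0.0414
grip_force: 30.0
```

```bash
python3 - <<'E'
from h import *
plan((*CELL["cone"],.102,82.5))
E
```

```text
t 25.75 p [0.4549 0.2551 0.1056] rpy [ 1.797e+02 -1.400e-01  8.255e+01] open 0.0414 F [-0.   0.1 -5. ] grip 30.0
  shift [-12.06  14.09   0.41] spin 0.0 rows 4
```

send_rows([
  {"translation": [-3,3.5,0],"spin": 0,"jaw": 0.3},
  {"translation": [-6,7,0],"spin": 0,"jaw": 0.3},
  {"translation": [-9,10.5,0],"spin": 0,"jaw": 0.3},
  {"translation": [-11.5,13.5,0],"spin": 0,"jaw": 0.3},
  {"translation": [-12,14.3,0],"spin": 0,"jaw": 0.3},
])

```text
time: 26.25
tool_pos: [0.5818, 0.1131, 0.1018]
tool_rot: [3.14, 0.001, 1.437]
contact_force: [1.1, -0.1, -4.9]
opening: 0.0415
grip_force: 30.0
```

send_rows([
  {"translation": [0,0,0],"spin": 0,"jaw": 0.3},
  {"translation": [0,0,2],"spin": 0,"jaw": 0.3},
  {"translation": [0,0,5],"spin": 0,"jaw": 0.3},
  {"translation": [0,0,7],"spin": 0,"jaw": 0.3},
  {"translation": [0,0,7],"spin": 0,"jaw": 0.3},
])

```text
time: 26.75
tool_pos: [0.5755, 0.1181, 0.0296]
tool_rot: [-3.134, 0.001, 1.442]
contact_force: [-0.4, 0.5, -4.9]
opening: 0.0414
grip_force: 30.0
```

send_rows([
  {"translation": [0,0,0],"spin": 0,"jaw": 0.3},
  {"translation": [0,0,0],"spin": 0,"jaw": 0.3},
  {"translation": [0,0,0],"spin": 0,"jaw": 0.3},
  {"translation": [0,0,0],"spin": 0,"jaw": 0.3},
  {"translation": [0,0,0],"spin": 0,"jaw": 0.3},
])

```text
time: 27.25
tool_pos: [0.5794, 0.117, 0.0336]
tool_rot: [3.141, -0.0, 1.441]
contact_force: [-0.3, 0.2, -4.4]
opening: 0.0414
grip_force: 30.0
```

```bash
python3 - <<'E'
from h import *
plan((*CELL["cone"],.0169,82.5))
E
```

```text
t 27.25 p [0.5794 0.117  0.0336] rpy [ 1.7994e+02 -1.0000e-02  8.2550e+01] open 0.0414 F [-0.3  0.2 -4.4] grip 30.0
  shift [ 0.02 -0.05  1.67] spin 0.0 rows 1
```

send_rows([
  {"translation": [0,0,0.5],"spin": 0,"jaw": 0.3},
  {"translation": [0,0,1],"spin": 0,"jaw": 0.3},
  {"translation": [0,0,1.3],"spin": 0,"jaw": 0.3},
  {"translation": [0,0,1.5],"spin": 0,"jaw": 0.3},
  {"translation": [0,0,1.5],"spin": 0,"jaw": 0.3},
])

```text
time: 27.75
tool_pos: [0.5789, 0.1169, 0.0175]
tool_rot: [-3.141, 0.0, 1.441]
contact_force: [-0.4, -0.6, -4.5]
opening: 0.0407
grip_force: 30.0
```

send_rows([
  {"translation": [0,0,0.05],"spin": 0,"jaw": 0.3},
  {"translation": [0,0,0.1],"spin": 0,"jaw": 0.3},
  {"translation": [0,0,0.15],"spin": 0,"jaw": 0.3},
  {"translation": [0,0,0.17],"spin": 0,"jaw": 0.3},
  {"translation": [0,0,0.17],"spin": 0,"jaw": 0.3},
])

```text
time: 28.25
tool_pos: [0.5794, 0.117, 0.0169]
tool_rot: [3.141, -0.0, 1.441]
contact_force: [-1.6, -0.2, 1.7]
opening: 0.0415
grip_force: 30.0
```

send_rows([
  {"translation": [0,0,0],"spin": 0,"jaw": 0.6},
  {"translation": [0,0,0],"spin": 0,"jaw": 0.6},
  {"translation": [0,0,0],"spin": 0,"jaw": 0.6},
  {"translation": [0,0,0],"spin": 0,"jaw": 0.6},
  {"translation": [0,0,-1],"spin": 0,"jaw": 0.6},
])

```text
time: 28.75
tool_pos: [0.5783, 0.1169, 0.0255]
tool_rot: [-3.139, 0.001, 1.441]
contact_force: [-0.4, 0.9, -0.8]
opening: 0.0551
grip_force: 0.0
```

send_rows([
  {"translation": [0,0,-3],"spin": 0,"jaw": 0.6},
  {"translation": [0,0,-7],"spin": 0,"jaw": 1},
  {"translation": [0,0,-10],"spin": 0,"jaw": 1},
  {"translation": [0,0,-12],"spin": 0,"jaw": 1},
  {"translation": [0,0,-12],"spin": 0,"jaw": 1},
])

```text
time: 29.25
tool_pos: [0.5811, 0.1172, 0.1504]
tool_rot: [3.134, -0.001, 1.441]
contact_force: [-0.2, -0.3, -0.0]
opening: 0.0825
grip_force: 0.0
```

```bash
python3 - <<'E'
from h import *
plan((.474,.401,.15,82.5))
E
```

```text
t 29.25 p [0.5811 0.1172 0.1504] rpy [ 1.7958e+02 -8.0000e-02  8.2550e+01] open 0.0825 F [-0.2 -0.3 -0. ] grip 0.0
  shift [ 2.675e+01 -1.430e+01 -2.000e-02] spin 0.1 rows 7
```

send_rows([
  {"translation": [4,-2,0],"spin": 0,"jaw": 1},
  {"translation": [8,-4,0],"spin": 0,"jaw": 1},
  {"translation": [12,-6.2,0],"spin": 0,"jaw": 1},
  {"translation": [16,-8.4,0],"spin": 0,"jaw": 1},
  {"translation": [20,-10.5,0],"spin": 0,"jaw": 1},
])

```text
time: 29.75
tool_pos: [0.4996, 0.3302, 0.1454]
tool_rot: [-3.14, 0.001, 1.441]
contact_force: [0.9, 0.8, 0.2]
opening: 0.0921
grip_force: 0.0
```

send_rows([
  {"translation": [4,-2,0],"spin": 0,"jaw": 1},
  {"translation": [6.8,-3.6,0],"spin": 0,"jaw": 1},
  {"translation": [6.8,-3.6,0],"spin": 0,"jaw": 1},
  {"translation": [6.8,-3.6,2],"spin": 0,"jaw": 1},
  {"translation": [6.8,-3.6,3],"spin": 0,"jaw": 1},
])

```text
time: 30.25
tool_pos: [0.4733, 0.4001, 0.1142]
tool_rot: [-3.139, 0.002, 1.441]
contact_force: [0.1, -0.1, -0.3]
opening: 0.0916
grip_force: 0.0
```

```bash
python3 - <<'E'
from h import *
plan((.474,.401,.02,82.5))
E
```

```text
t 30.25 p [0.4733 0.4001 0.1142] rpy [-1.7988e+02  1.3000e-01  8.2560e+01] open 0.0916 F [ 0.1 -0.1 -0.3] grip 0.0
  shift [0.12 0.08 9.42] spin 0.1 rows 2
```

send_rows([
  {"translation": [0.1,0,2],"spin": 0,"jaw": 1},
  {"translation": [0.1,0,5],"spin": 0,"jaw": 1},
  {"translation": [0.1,0,8],"spin": 0,"jaw": 1},
  {"translation": [0.1,0,9.4],"spin": 0,"jaw": 1},
  {"translation": [0.1,0,9.4],"spin": 0,"jaw": 1},
], force=15)

```text
time: 30.75
tool_pos: [0.4732, 0.4005, 0.0199]
tool_rot: [-3.138, 0.004, 1.44]
contact_force: [0.3, 0.2, -0.5]
opening: 0.0914
grip_force: 0.0
```

send_rows([
  {"translation": [0,0,0],"spin": 0,"jaw": 0.55},
  {"translation": [0,0,0],"spin": 0,"jaw": 0.3},
  {"translation": [0,0,0],"spin": 0,"jaw": 0.3},
  {"translation": [0,0,0],"spin": 0,"jaw": 0.3},
  {"translation": [0,0,0],"spin": 0,"jaw": 0.3},
])

```text
time: 31.25
tool_pos: [0.4744, 0.4022, 0.0229]
tool_rot: [3.141, -0.001, 1.441]
contact_force: [-0.7, 0.4, 0.0]
opening: 0.0564
grip_force: 0.0
```

send_rows([
  {"translation": [0,0,0],"spin": 0,"jaw": 0.3},
  {"translation": [0,0,0],"spin": 0,"jaw": 0.3},
  {"translation": [0,0,0],"spin": 0,"jaw": 0.3},
  {"translation": [0,0,0],"spin": 0,"jaw": 0.3},
  {"translation": [0,0,0],"spin": 0,"jaw": 0.3},
])

```text
time: 31.75
tool_pos: [0.4741, 0.402, 0.0224]
tool_rot: [-3.141, 0.0, 1.441]
contact_force: [-0.4, -0.1, 2.8]
opening: 0.0416
grip_force: 15.0
```

send_rows([
  {"translation": [0,0,-0.5],"spin": 0,"jaw": 0.3},
  {"translation": [0,0,-2],"spin": 0,"jaw": 0.3},
  {"translation": [0,0,-5],"spin": 0,"jaw": 0.3},
  {"translation": [0,0,-8],"spin": 0,"jaw": 0.3},
  {"translation": [0,0,-9],"spin": 0,"jaw": 0.3},
])

```text
time: 32.25
tool_pos: [0.4759, 0.4031, 0.1167]
tool_rot: [3.136, -0.004, 1.441]
contact_force: [-0.1, 0.4, -0.7]
opening: 0.0414
grip_force: 15.0
```

```bash
python3 - <<'E'
from h import *
plan((*CELL["bottle"],.112,82.5))
E
```

```text
t 32.25 p [0.4759 0.4031 0.1167] rpy [179.7   -0.25  82.55] open 0.0414 F [-0.1  0.4 -0.7] grip 15.0
  shift [-11.61  13.93   0.49] spin 0.1 rows 4
```

send_rows([
  {"translation": [-3,3.5,0],"spin": 0,"jaw": 0.3},
  {"translation": [-6,7,0],"spin": 0,"jaw": 0.3},
  {"translation": [-9,10.5,0],"spin": 0,"jaw": 0.3},
  {"translation": [-11,13.5,0],"spin": 0,"jaw": 0.3},
  {"translation": [-11.5,14.1,0],"spin": 0,"jaw": 0.3},
])

```text
time: 32.75
tool_pos: [0.6019, 0.2661, 0.1119]
tool_rot: [3.14, 0.001, 1.437]
contact_force: [-1.1, -0.3, -1.4]
opening: 0.042
grip_force: 15.0
```

send_rows([
  {"translation": [0,0,0],"spin": 0,"jaw": 0.3},
  {"translation": [0,0,2],"spin": 0,"jaw": 0.3},
  {"translation": [0,0,5],"spin": 0,"jaw": 0.3},
  {"translation": [0,0,7],"spin": 0,"jaw": 0.3},
  {"translation": [0,0,7],"spin": 0,"jaw": 0.3},
])

```text
time: 33.25
tool_pos: [0.5956, 0.2705, 0.0389]
tool_rot: [-3.135, 0.003, 1.443]
contact_force: [-0.3, 0.2, -1.6]
opening: 0.0414
grip_force: 15.0
```

send_rows([
  {"translation": [0,0,0],"spin": 0,"jaw": 0.3},
  {"translation": [0,0,0],"spin": 0,"jaw": 0.3},
  {"translation": [0,0,0],"spin": 0,"jaw": 0.3},
  {"translation": [0,0,0],"spin": 0,"jaw": 0.3},
  {"translation": [0,0,0],"spin": 0,"jaw": 0.3},
])

```text
time: 33.75
tool_pos: [0.5994, 0.2698, 0.0429]
tool_rot: [3.141, -0.0, 1.441]
contact_force: [0.4, -0.5, -0.7]
opening: 0.0417
grip_force: 15.0
```

```bash
python3 - <<'E'
from h import *
plan((*CELL["bottle"],.0264,82.5))
E
```

```text
t 33.75 p [0.5994 0.2698 0.0429] rpy [ 1.7995e+02 -2.0000e-02  8.2540e+01] open 0.0417 F [ 0.4 -0.5 -0.7] grip 15.0
  shift [ 0.01 -0.04  1.65] spin 0.0 rows 1
```

send_rows([
  {"translation": [0,0,0.5],"spin": 0,"jaw": 0.3},
  {"translation": [0,0,1],"spin": 0,"jaw": 0.3},
  {"translation": [0,0,1.3],"spin": 0,"jaw": 0.3},
  {"translation": [0,0,1.5],"spin": 0,"jaw": 0.3},
  {"translation": [0,0,1.5],"spin": 0,"jaw": 0.3},
])

```text
time: 34.25
tool_pos: [0.599, 0.2696, 0.0268]
tool_rot: [-3.141, 0.0, 1.441]
contact_force: [-0.5, 0.1, -1.0]
opening: 0.0417
grip_force: 15.0
```

send_rows([
  {"translation": [0,0,0.05],"spin": 0,"jaw": 0.3},
  {"translation": [0,0,0.1],"spin": 0,"jaw": 0.3},
  {"translation": [0,0,0.14],"spin": 0,"jaw": 0.3},
  {"translation": [0,0,0.16],"spin": 0,"jaw": 0.3},
  {"translation": [0,0,0.16],"spin": 0,"jaw": 0.3},
])

```text
time: 34.75
tool_pos: [0.5993, 0.2698, 0.0264]
tool_rot: [3.141, -0.0, 1.441]
contact_force: [-1.4, -0.5, 6.2]
opening: 0.0416
grip_force: 15.0
```

Contact; release, lift, and look.

send_rows([
  {"translation": [0,0,0],"spin": 0,"jaw": 0.6},
  {"translation": [0,0,0],"spin": 0,"jaw": 0.6},
  {"translation": [0,0,0],"spin": 0,"jaw": 0.6},
  {"translation": [0,0,0],"spin": 0,"jaw": 0.6},
  {"translation": [0,0,-1],"spin": 0,"jaw": 0.6},
])

```text
time: 35.25
tool_pos: [0.5981, 0.2694, 0.0344]
tool_rot: [-3.139, 0.001, 1.441]
contact_force: [-0.1, -0.7, -0.4]
opening: 0.0547
grip_force: 0.0
```

send_rows([
  {"translation": [0,0,-3],"spin": 0,"jaw": 0.6},
  {"translation": [0,0,-7],"spin": 0,"jaw": 0.8},
  {"translation": [0,0,-10],"spin": 0,"jaw": 1},
  {"translation": [0,0,-13],"spin": 0,"jaw": 1},
  {"translation": [0,0,-14],"spin": 0,"jaw": 1},
])

```text
time: 35.75
tool_pos: [0.6006, 0.2703, 0.1802]
tool_rot: [3.135, -0.003, 1.441]
contact_force: [0.1, -0.3, 0.3]
opening: 0.0825
grip_force: 0.0
```

send_rows([
  {"translation": [0,-4,0],"spin": 0,"jaw": 1},
  {"translation": [0,-8,0],"spin": 0,"jaw": 1},
  {"translation": [0,-12,0],"spin": 0,"jaw": 1},
  {"translation": [0,-14,0],"spin": 0,"jaw": 1},
  {"translation": [0,-14,0],"spin": 0,"jaw": 1},
])

```text
time: 36.25
tool_pos: [0.4575, 0.2882, 0.1754]
tool_rot: [-3.14, 0.001, 1.443]
contact_force: [0.6, -0.4, -0.8]
opening: 0.0918
grip_force: 0.0
```

```bash
python3 - <<'E'
from h import *
from cell import read_camera
plan()
a,d=read_camera("top"); b,e=read_camera("scene")
cv2.imwrite("pics/f1.png",cv2.resize(b[160:350,110:510,::-1],None,fx=2,fy=2))
np.set_printoptions(precision=4,suppress=True)
C=cloud("scene",e).reshape(-1,3); C=C[np.isfinite(C[:,0])]
for k,c in dict(CELL,small=(.536,-.3895),cup=(.436,.119)).items():
    q=C[(np.hypot(*(C[:,:2]-c).T)<.034)&(C[:,2]>.02)]; top=np.percentile(q[:,2],97); t=q[q[:,2]>top-.008]
    r=cv2.minAreaRect(t[:,:2].astype(np.float32)*1000); print(k,"cell",np.array(c),"ztop %.4f"%top,"rect",np.round(r[0],1),np.round(r[1],1))
E
```

```text
t 36.25 p [0.4575 0.2882 0.1754] rpy [-1.7989e+02  5.0000e-02  8.2670e+01] open 0.0918 F [ 0.6 -0.4 -0.8] grip 0.0
bottle cell [0.5991 0.2699] ztop 0.0819 rect [602.3 269.5] [26.  27.6]
dome cell [0.589  0.1936] ztop 0.0488 rect [590.1 194. ] [43.2 45.4]
cone cell [0.5789 0.1173] ztop 0.0775 rect [583.2 116.2] [12.5 15.8]
jar cell [ 0.5938 -0.1452] ztop 0.0486 rect [ 596.8 -142.6] [41.3 47.1]
groove cell [ 0.5886 -0.222 ] ztop 0.0422 rect [ 588.5 -221.3] [54.8 38.1]
small cell [ 0.536  -0.3895] ztop 0.0308 rect [ 536.  -389.2] [27.1 30.2]
cup cell [0.436 0.119] ztop 0.0344 rect [437.2 119.5] [47.3 45.9]
```

View pics/f1.png

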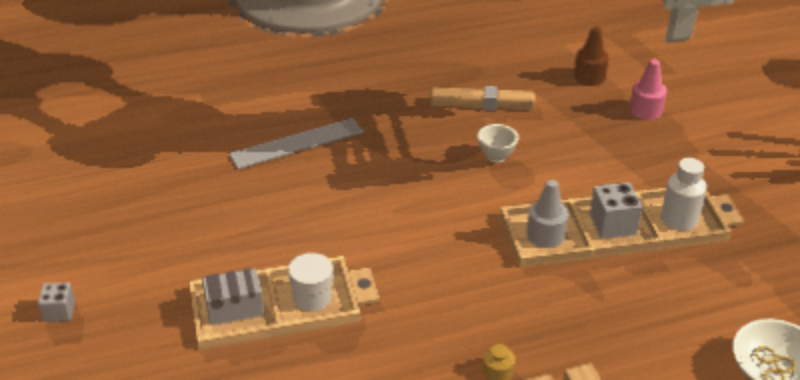

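All five things stand flat in their cells: bottle at crop (684,195) by the tab, doming block (615,210), cone (547,215), jar (311,283) by the tab, groove block (232,297). The small block, cup and look-alikes have not moved, and the arm is clear. Handing in.

```bash
python3 -c "
from cell import job
print(job.hand_in())"
```

```text
the job is handed in; nothing more can be done
None
```

Both kits are made up as asked and the job is handed in at about 36 s of robot time; the last camera check showed all five things upright in their own cells, with the small doming block and the cup where they were.

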